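# Load a vial carrier into the reader through its sprung flap

### The job

Load the vial carrier into the reader: set it down in the open mouth of the loading lane, slide it along the lane through the sprung flap, and press it home against the rubber pad at the end with about 10 N for a good second (never more than 15 N, or vials break). Then let go and leave it there with the flap swung shut behind it. Keep the carrier upright and leave the bottle, beaker and tip box alone.

Things in the scene. Friction and masses are not known exactly. Their poses are not given: they have to be found in the camera images.
- carrier: White vial carrier, loose: block 80 mm long (x), 46 wide (y), 40 high; on its middle a grip rib, at each end an upright tab 28 mm wide, flush with the block's end, to 68 mm over the underside, and between rib and tabs two grey-capped vials (16 mm wide, 27 mm from the middle, top at 58 mm). 0.15 to 0.31 kg. Origin: centre of the underside, z up. Same both ways round.
- rib (a point): Grip point on the carrier's rib, 71 mm over the underside. The rib is 12 mm thick (carrier y), 40 mm long (x), from 40 to 82 mm over the underside. Pinch it across y with the fingertips at least 50 mm over the underside, so that they clear the lane's walls and lips. Of a push given here the lane's friction takes 1 to 4 N before it reaches the pad.
- lane: Fixed loading lane, 370 mm long, white walls on a steel floor 8 mm thick, ending in the white reader head (110 mm long, 120 wide, 110 high, from x = 260 mm). Origin: on the bench under the shut flap, on the lane's centre line; x is the feed direction, z up. The open mouth is x = -115 to 0 mm, the roofed channel x = 8 to 257 mm.
- mouth (a point): Point on the mouth's floor (8 mm over the bench) on the centre line, 65 mm before the flap: a good place for the carrier's middle. The mouth is open above; its walls are 22 mm high over the floor and 60 mm apart, narrowing to 50 mm over the last 35 mm before the flap.
- channel (a point): Point on the channel's floor, 100 mm past the flap. Channel 53 mm wide (3.5 mm play each side), walls 43 mm high; the +y wall is set back to y = 42 mm up to x = 68, tapering back by x = 90, to house the open flap. Lips 43 to 47 mm over the floor leave a slot 36 mm wide for rib and tabs: the carrier gets in only lengthways through the flap.
- flap (a joint): Angle of the sprung flap across the lane at its x = 0, rad: 0 shut, grows to 1.55 as it is pushed open in the feed direction. Aluminium plate, 62 mm long, 3 to 37 mm over the floor, hinged upright at lane y = +36 mm. Spring 0.018 to 0.056 Nm, 1 to 5 N on the carrier; it shuts by itself once the carrier's rear end is some 61 mm past it.
- flap_edge (a point): Middle of the flap's free edge.
- stop: End stop in the channel: grey housing 30 x 34 x 69 mm high; axes as the lane's. Origin: on the floor under the middle of its front face, 198 to 208 mm past the flap. A black rubber pad (26 mm wide, 47 to 67 mm over the floor; it meets the carrier's tab) stands 4 to 54 mm before that face: screw-set, unmeasured, differs each time: feel for it. Sprung, about 6 N per mm.
- reagent: Bystander: amber bottle, 60 mm diameter, 130 mm high.
- beaker: Bystander: open glass beaker, 70 mm diameter, 90 mm high.
- tipbox: Bystander: grey pipette tip box with clear lid, 75 x 110 x 61 mm.
Mind the look-alikes: they are no part of the job. Leave any blue or pink look-alike of the carrier alone.

How it is judged:
By the outcome, as a careful person would: the job done as asked, in the order asked, and still so for the second after the job is handed in, with the robot touching nothing.
It also fails if it takes over 67 s, if anything falls off the work surface, if the arm or the gripper's body presses on something with over 40 N, if the wrist force passes 120 N, or if a joint passes its speed limit or range.

### The arm

A 6-joint arm with a two-finger parallel gripper is mounted at the origin on the work surface. World frame = base frame: x ahead of the robot, y to its left, z up, the work surface at z = 0. Lengths are in m, angles in rad, forces in N, time in s.
With the tool pointing down it reaches from about 0.35 to 0.85 m from the base axis. Payload 8.1 kg.
Tool frame: the origin (TCP) lies at the very end of the fingers, on their centre line; the grasp point (between the pads) lies 19 mm behind it; z points along the fingers, y is the line along which they close (so a half turn about z gives the same grasp; the last joint's range is limited). The gripper opens to 93 mm and grips with 3 to 60 N. Pads are 15 mm wide; open, the fingers measure 128 mm over their backs; the gripper's body (75 mm by 188 mm) begins 65 mm behind the grasp point.
Start: joints at [1.158, 0.13, 1.488, -0, 1.523, -0.085], TCP at [0.193, 0.568, 0.219] pointing down, gripper open.
Joint ranges: [-2.96, 2.96], [-0.89, 2.26], [0.02, 2.5], [-1.34, 4.48], [0, 2.73], [-2.66, 2.66]. Speed limits (rad/s): [2.39, 2.39, 2.79, 3.14, 3.14, 3.14].

### API

Orientations are given as a rotation vector (axis times angle).
In Python, from plant import monitor, eyes, ticket gives the robot as it stands.
- The arm moves only by the tool arm_command, never from a script. Its argument "deltas" is a list that holds one entry, the list of rows, each a list of 6 numbers: the shift along the world's x, y, z in cm, then the turn, a rotation vector about the world's x, y, z in degrees. In form: [[[tx, ty, tz, rx, ry, rz], ...]]. A call has 1 to 12 rows; each row shifts and turns the commanded pose from where the row before left it; what a row does not reach is not made up. A row lasts 1/12 s, in which the tool goes at most 41.7 mm and 7.16 degrees, less where a joint would pass 70% of its speed; a pose out of reach is approached as far as the arm can. A call is refused whole if a number of a shift passes 4.17 or a number of a turn 7.16, either way. A call with a gripper value outside its range is refused whole. "gripper" is the opening, from -1 (shut) to 1 (fully open), set as the call begins (left out, the last holds). The fingers move at their own pace and stop on an object; "squeeze" is the grip in N (left out, the last holds). Time passes only in rows, so rows that do not move let the fingers close. It gives the time, the measured TCP pose, the force, the opening and the grip force at its end, in the units of the state.
- monitor.read_state(): the state, without advancing time (a new reading comes with each control period).
- eyes.read_camera(name): name is "scene" or "top" or "wrist"; returns the picture (420x560x3 uint8, blue, green, red); there is no depth.
- eyes.camera_model(name): a dict with "fx", "fy", "cx", "cy" (pixels), "rvec" (rotation vector, rad) and "tvec" (3), from world to camera coordinates, as OpenCV has them. Camera axes: x right, y down, z forward; pixel columns grow to the right and rows downward; lengths in m; the calibration is good to about 2 mm. A picture is of the moment at which its call begins: read the wrist's pose just before it. camera_model takes no time and is no camera call; for the wrist camera it gives the pose at the moment of the call.
- ticket.close_job(): hands the job in; it is judged then, once.
The state is a dict: "t": time; "q": joint angles; "dq": joint speeds; "joint_torque": joint torques, N m; "tool_pos": TCP position; "orientation": TCP orientation; "force": force on the tool from outside, world axes, zero at the start; "wrist_torque": the same for the moment, N m; "opening": finger opening in m; "gripper_force": force on a finger pad.
Only numpy, scipy, OpenCV 4.12 (cv2) and the standard library are available. Lean on these libraries where they do the work, as an engineer would, in place of code of your own. Each camera call takes 0.05 s, during which the arm holds its last target. There are 200 camera calls.

## Working session

There is one attempt and no reset: what is moved stays moved. The work goes in short steps, Python scripts to look and compute and a tool call to move; the robot and the scene stay as the last step left them, time stands still between calls to the robot, and variables do not carry over. Pictures are saved under pics/ and viewed, at most 10 in all, crops included, and the job is handed in when it is done.

Besides the shell and the picture viewer there is one more tool, called after "Emit:" as name(argument=value, ...), one argument or row to a line, values as JSON. arm_command: Moves the arm, as the interface text tells. Its arguments: {"type":"object","properties":{"deltas":{"type":"array"},"gripper":{"type":"number"},"squeeze":{"type":"number"}},"required":["deltas"]}

```bash
mkdir -p pics; python3 - <<'E'
from plant import monitor, eyes
import cv2, numpy as np
s=monitor.read_state()
print({k:np.round(v,3).tolist() for k,v in s.items()})
for n in ("scene","top"):
    im=eyes.read_camera(n); cv2.imwrite(f"pics/{n}0.png",im)
    m=eyes.camera_model(n); print(n,{k:np.round(v,4).tolist() for k,v in m.items()})
E
```

```text
{'t': 0.0, 'q': [1.158, 0.131, 1.489, 0.0, 1.523, -0.085], 'dq': [0.001, 0.001, 0.002, -0.0, -0.001, 0.001], 'joint_torque': [0.001, -55.986, -49.175, 0.077, 0.036, -0.0], 'tool_pos': [0.193, 0.568, 0.218], 'orientation': [-0.512, -3.099, 0.003], 'force': [-0.667, -0.749, -0.433], 'wrist_torque': [0.031, 0.023, -0.052], 'gripper_force': 0.0, 'opening': 0.093}
scene {'fx': 391.2601, 'fy': 391.2601, 'cx': 279.4772, 'cy': 214.9319, 'rvec': [2.1768, 1.2762, -0.4608], 'tvec': [-0.2406, -0.329, 1.1466]}
top {'fx': 501.7585, 'fy': 501.7585, 'cx': 269.1685, 'cy': 206.3978, 'rvec': [2.1898, -2.2268, 0.0942], 'tvec': [-0.0448, 0.5246, 1.084]}
```

View pics/scene0.png

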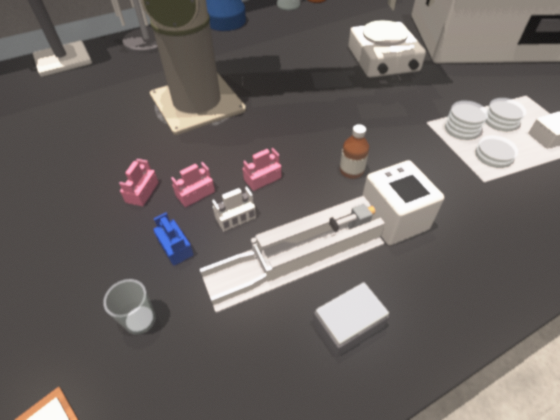

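View pics/top0.png

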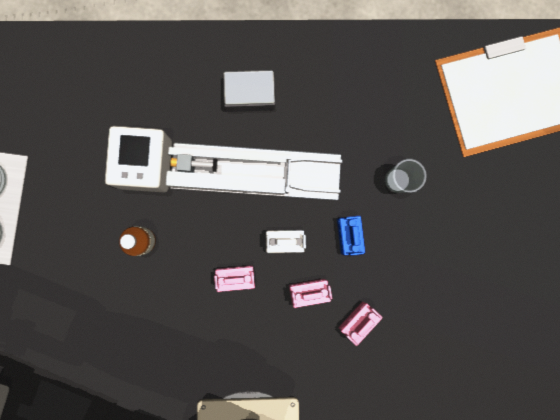

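The scene view shows the white carrier at about (234,208), with the lane running from its mouth at (205,270) to the reader head at (400,200). In the top view the carrier is at (286,241), the mouth end at (340,175) and the head at (138,157). I'll enlarge the top view to read it more exactly.

```bash
cat > h.py <<'E'
import numpy as np, cv2
from plant import eyes
def ray(n,u,v,z,m=None):
    m=m or eyes.camera_model(n); R=cv2.Rodrigues(np.array(m["rvec"],float))[0]; t=np.array(m["tvec"],float)
    d=R.T@np.array([(u-m["cx"])/m["fx"],(v-m["cy"])/m["fy"],1.]); c=-R.T@t
    return c+d*(z-c[2])/d[2]
def proj(n,p,m=None):
    m=m or eyes.camera_model(n); K=np.array([[m["fx"],0,m["cx"]],[0,m["fy"],m["cy"]],[0,0,1.]])
    return cv2.projectPoints(np.array(p,float).reshape(-1,3),np.array(m["rvec"],float),np.array(m["tvec"],float),K,None)[0][:,0]
E
python3 - <<'E'
import cv2
im=cv2.imread("pics/top0.png")[125:265,100:360]
cv2.imwrite("pics/top0c.png",cv2.resize(im,None,fx=3,fy=3,interpolation=cv2.INTER_CUBIC))
from h import *
print(ray("top",286,241,0.06),ray("top",340,175,0.03),ray("top",108,157,.11))
E
```

```text
[ 0.44814403 -0.08623398  0.06      ] [ 0.58893429 -0.20866128  0.03      ] [0.62224683 0.26881143 0.11      ]
```

View pics/top0c.png

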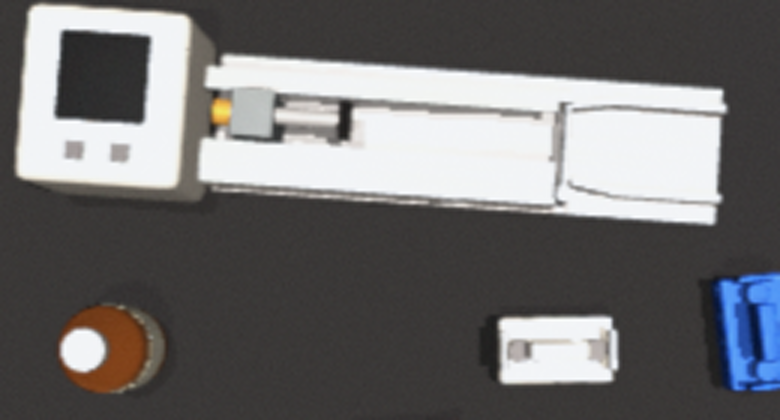

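The enlarged view (crop = 3×(u−100, v−125)) shows these points:
- **Carrier:** block top corners at about (499,317) to (612,382).
- **Head:** top corners at about (33,5), (192,15), (183,190) and (18,180).
- **Flap:** a line at x≈562.
- **Pad:** black, near (345,120).
- **Stop housing:** front face at about x≈275.

```bash
python3 - <<'E'
from h import *
from scipy.optimize import least_squares
f=lambda c:np.array(c,float)/3+[100,125]
M=eyes.camera_model("top"); R=cv2.Rodrigues(np.array(M["rvec"]))[0]; print("cam",-R.T@np.array(M["tvec"]))
def fit(L,c,x0):
    L=np.array(L,float);c=f(c)
    def w(p): 
        C,S=np.cos(p[2]),np.sin(p[2]); q=L.copy(); q[:,0]=p[0]+C*L[:,0]-S*L[:,1]; q[:,1]=p[1]+S*L[:,0]+C*L[:,1]; return q
    r=least_squares(lambda p:(proj("top",w(p),M)-c).ravel(),x0,x_scale=[.1,.1,1]); print(r.x,np.round(r.fun.reshape(-1,2)*3,1).tolist()); return r.x
lane=fit([[.37,-.06,.11],[.37,.06,.11],[.26,-.06,.11],[.26,.06,.11],[-.115,-.03,.03],[-.115,.03,.03]],[[31,4],[16,182],[194,14],[184,191],[724,105],[720,203]],[.6,-.08,1.57])
car=fit([[.04,-.023,.04],[-.04,-.023,.04],[.04,.023,.04],[-.04,.023,.04]],[[499,317],[612,317],[499,382],[612,382]],[.45,-.08,1.57])
C,S=np.cos(lane[2]),np.sin(lane[2])
W=lambda p:[lane[0]+C*p[0]-S*p[1],lane[1]+S*p[0]+C*p[1],p[2]]
P=[[0,36,45],[0,-26,45],[8,-18,55],[257,-18,55],[8,18,55],[200,17,77],[200,-17,77],[-115,35,30],[-115,-35,30],[-35,30,30],[0,25,30],[-35,-30,30],[0,-25,30],[-115,30,8],[-115,-30,8]]
for p in P: print(p,np.round((proj("top",W(np.array(p)/1e3),M)[0]-[100,125])*3,0), np.round(proj("scene",W(np.array(p)/1e3))[0]))
for p in P: p
# pad: black at crop x ~ 345 -> lane x
for z in (.055,.075):
  for u in (340,352):
    q=ray("top",*f([u,118]),z,M)-[lane[0],lane[1],0]; print("pad",z,u,C*q[0]+S*q[1],-S*q[0]+C*q[1])
for u in (230,276):
    q=ray("top",*f([u,112]),.077,M)-[lane[0],lane[1],0]; print("housing",u,C*q[0]+S*q[1],-S*q[0]+C*q[1])
E
```

```text
cam [ 0.46397561 -0.01952238  1.11204236]
[ 0.59536192 -0.0983033   1.49078959] [[-2.3, -1.2], [-1.9, -0.2], [0.2, 0.1], [-3.2, 1.6], [4.2, 7.7], [3.7, -8.2]]
[ 0.44683607 -0.08574505  1.55243231] [[0.4, 0.0], [-0.5, 0.2], [0.3, -0.1], [-0.3, -0.1]]
[0, 36, 45] [567. 191.] [253. 245.]
[0, -26, 45] [572. 105.] [265. 269.]
[8, -18, 55] [561. 113.] [267. 262.]
[257, -18, 55] [208.  90.] [379. 218.]
[8, 18, 55] [558. 164.] [260. 247.]
[200, 17, 77] [282. 140.] [347. 208.]
[200, -17, 77] [285.  91.] [356. 220.]
[-115, 35, 30] [723. 202.] [198. 270.]
[-115, -35, 30] [729. 106.] [210. 300.]
[-35, 30, 30] [614. 188.] [238. 257.]
[0, 25, 30] [566. 178.] [255. 253.]
[-35, -30, 30] [619. 105.] [249. 282.]
[0, -25, 30] [570. 109.] [265. 273.]
[-115, 30, 8] [719. 197.] [201. 278.]
[-115, -30, 8] [723. 117.] [211. 303.]
pad 0.055 340 0.16323710115564952 -0.00407678643816319
pad 0.055 352 0.15482444403252793 -0.004638062976426986
pad 0.075 340 0.1614356831066579 -0.0014025493698946404
pad 0.075 352 0.1531821994936519 -0.001953206153254193
housing 230 0.23688306580114893 -0.00025474881062716864
housing 276 0.2054166886021121 -0.0023579680509130743
```

```bash
python3 - <<'E'
from h import *
from scipy.optimize import least_squares
from scipy.spatial.transform import Rotation as Ro
from plant import monitor
f=lambda c:np.array(c,float)/3+[100,125]
M=eyes.camera_model("top")
L=np.array([[.37,-.06,.11],[.37,.06,.11],[.26,-.06,.11],[.26,.06,.11],[-.115,-.035,.03],[-.115,.035,.03],[.008,-.018,.055],[.008,.018,.055]])
c=f([[31,4],[16,182],[194,14],[184,191],[724,105],[720,203],[556,113],[555,165]])
def w(p):
    q=L.copy(); C,S=np.cos(p[2]),np.sin(p[2]); q[:,0]=p[0]+C*L[:,0]-S*L[:,1]; q[:,1]=p[1]+S*L[:,0]+C*L[:,1]; return q
r=least_squares(lambda p:(proj("top",w(p),M)-c).ravel(),[.6,-.1,1.5],x_scale=[.1,.1,1]); p=r.x
print(p,np.round(r.fun.reshape(-1,2)*3,1).tolist())
C,S=np.cos(p[2]),np.sin(p[2])
for x in (-.065,0,.1): print("lane",x,p[0]+C*x,p[1]+S*x)
s=monitor.read_state(); R=Ro.from_rotvec(s["orientation"]).as_matrix(); print(np.round(R,3), "tool y yaw deg",np.degrees(np.arctan2(R[1,1],R[0,1])),"carrier y yaw",np.degrees(1.5524)-90,"lane",np.degrees(p[2])-90)
print("need cm",(np.array([.4468,-.0857,.14])-s["tool_pos"])*100)
E
```

```text
[ 0.59519132 -0.09766759  1.49032513] [[-3.2, -1.2], [-2.9, -0.2], [-0.7, 0.1], [-4.2, 1.7], [3.7, 1.2], [2.4, -1.0], [3.9, 0.3], [1.8, -1.2]]
lane -0.065 0.5899663330116355 -0.16245724468651987
lane 0 0.595191317659542 -0.0976675886029355
lane 0.1 0.6032297555793983 0.0020088053718096688
[[-0.947  0.322 -0.001]
 [ 0.322  0.947 -0.001]
 [ 0.    -0.002 -1.   ]] tool y yaw deg 71.21888351047292 carrier y yaw -1.0540318838909997 lane -4.610660198714086
need cm [ 25.38622064 -65.32897366  -7.77169339]
```

Emit:
arm_command(
  deltas=[
    [[1.4, -3.6, 0, 0, 0, -4], [1.4, -3.6, 0, 0, 0, -4], [1.4, -3.6, 0, 0, 0, -4], [1.4, -3.6, 0, 0, 0, -4], [1.4, -3.6, 0, 0, 0, -4], [1.4, -3.6, 0, 0, 0, -4], [1.4, -3.6, 0, 0, 0, -4], [1.4, -3.6, 0, 0, 0, -4], [1.4, -3.6, 0, 0, 0, -4], [1.4, -3.6, 0, 0, 0, -4], [1.4, -3.6, 0, 0, 0, -4], [1.4, -3.6, 0, 0, 0, -4]],
  ],
  gripper=0.0,
)

```text
t: 1.1
tool_pos: [0.3611, 0.1343, 0.2185]
orientation: [1.733, 2.62, 0.0]
force: [1.3, -0.0, 0.3]
opening: 0.0464
gripper_force: 0.0
```

Emit:
arm_command(
  deltas=[
    [[1.4, -3.6, 0, 0, 0, -4], [1.4, -3.6, 0, 0, 0, -4], [1.4, -3.6, 0, 0, 0, -4], [1.4, -3.6, 0, 0, 0, -4], [1.4, -3.6, 0, 0, 0, -4], [1.2, -3.6, 0, 0, 0, -4], [0, 0, 0, 0, 0, 0], [0, 0, 0, 0, 0, 0], [0, 0, 0, 0, 0, 0]],
  ],
)

```text
t: 1.85
tool_pos: [0.4427, -0.0797, 0.2181]
orientation: [-2.236, -2.205, 0.0]
force: [-0.4, -0.7, 0.6]
opening: 0.0466
gripper_force: 0.0
```

```bash
python3 - <<'E'
from h import *
from plant import monitor
s=monitor.read_state(); M=eyes.camera_model("wrist"); im=eyes.read_camera("wrist"); cv2.imwrite("pics/w1.png",im)
np.save("w1.npy",M,allow_pickle=True)
R=cv2.Rodrigues(np.array(s["orientation"]))[0]
print(s["t"],s["tool_pos"],s["force"],s["opening"],np.degrees(np.arctan2(R[1,1],R[0,1])),R[:,2])
print(-cv2.Rodrigues(np.array(M["rvec"]))[0].T@np.array(M["tvec"]),{k:M[k] for k in("fx","cx","cy")})
E
```

```text
1.85 [ 0.44271327 -0.0797414   0.21813326] [-0.37467847 -0.6758473   0.6046416 ] 0.04661642969140918 -0.7934752870135957 [-1.19952895e-03  7.63536315e-04 -9.99998989e-01]
[ 0.44270735 -0.00269269  0.38431603] {'fx': 300.72312697662323, 'cx': 277.9823709694487, 'cy': 212.07993487893575}
```

View pics/w1.png

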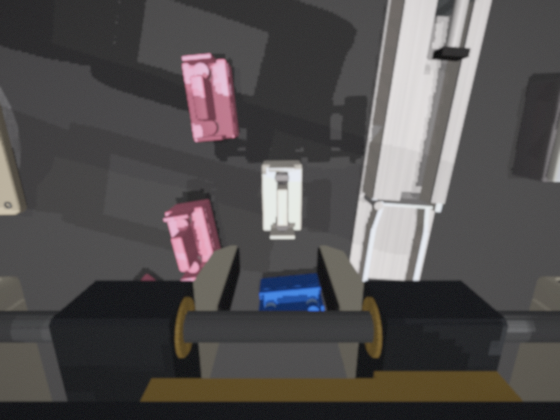

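The wrist view shows the white carrier between the fingers' line, with its rib at about (282,203) and its tab tops at (282,163) and (283,237). The flap line runs from (362,203) to (441,207), and the black pad is at (451,53).

```bash
python3 - <<'E'
from h import *
M=np.load("w1.npy",allow_pickle=True).item()
P=lambda u,v,z:np.round(ray("wrist",u,v,z,M),4)
print("rib",P(282.5,203,.08),"tabs",P(282,163,.068),P(283,237,.068))
o=np.array([.5952,-.0977]);a=1.4903;C,S=np.cos(a),np.sin(a)
for n,u,v,z in (("flap hinge side",362,203,.045),("flap free",441,207,.045),("pad",451,56,.075)):
    q=P(u,v,z); d=q[:2]-o; print(n,q,"lane",np.round([C*d[0]+S*d[1],-S*d[0]+C*d[1]],4))
im=cv2.imread("pics/w1.png"); cv2.imwrite("pics/w1c.png",cv2.resize(im[140:290,240:480],None,fx=3.3,fy=3.3,interpolation=cv2.INTER_CUBIC))
E
```

```text
rib [ 0.4459 -0.0819  0.08  ] tabs [ 0.4459 -0.0418  0.068 ] [ 0.4462 -0.1245  0.068 ]
flap hinge side [ 0.5388 -0.0922  0.045 ] lane [0.0009 0.0567]
flap free [ 0.6314 -0.0983  0.045 ] lane [ 0.0023 -0.0361]
pad [0.6038 0.0559 0.075 ] lane [0.1538 0.0038]
```

View pics/w1c.png

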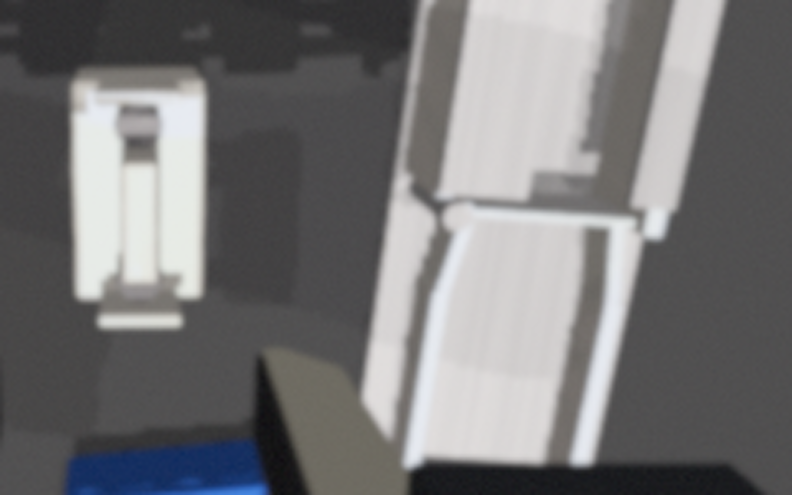

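The crop (3.3×, offset 240,140) shows:
- **Rib top:** from (140,160) to (140,285).
- **Near tab top:** at (140,321).
- **Flap:** hinge knob at (457,215) and free end at (635,218).

```bash
python3 - <<'E'
from h import *
M=np.load("w1.npy",allow_pickle=True).item()
P=lambda u,v,z:np.round(ray("wrist",u/3.3+240,v/3.3+140,z,M),4)
print("rib",P(140,160,.082),P(140,285,.082),"neartab",P(140,321,.068),"block near",P(77,298,.04),P(203,298,.04))
o=np.array([.5952,-.0977]);a=1.4903;C,S=np.cos(a),np.sin(a)
for n,u,v,z in (("hinge",457,215,.047),("free",638,218,.045),("lip L",443,195,.055),("mouthwall L end",470,225,.03),("mouthwall L outer bottom",412,465,.03),("R",612,232,.03),("R bottom",583,465,.03)):
    q=P(u,v,z); d=q[:2]-o; print(n,q,"lane",np.round([C*d[0]+S*d[1],-S*d[0]+C*d[1]],4))
E
```

```text
rib [ 0.4459 -0.0661  0.082 ] [ 0.4455 -0.107   0.082 ] neartab [ 0.4455 -0.1248  0.068 ] block near [ 0.4227 -0.1263  0.04  ] [ 0.469  -0.1269  0.04  ]
hinge [ 0.5575 -0.0945  0.047 ] lane [0.0002 0.0378]
free [ 0.6223 -0.097   0.045 ] lane [ 0.0029 -0.027 ]
lip L [ 0.5495 -0.0852  0.055 ] lane [0.0088 0.0466]
mouthwall L end [ 0.5684 -0.1031  0.03  ] lane [-0.0075  0.0263]
mouthwall L outer bottom [ 0.5537 -0.2022  0.03  ] lane [-0.1075  0.033 ]
R [ 0.6213 -0.1065  0.03  ] lane [-0.0067 -0.0267]
R bottom [ 0.6218 -0.203   0.03  ] lane [-0.1028 -0.035 ]
```

Emit:
arm_command(
  deltas=[
    [[0.1, -0.2, -3, 0, 0, 0], [0.1, -0.2, -3, 0, 0, 0], [0.1, -0.2, -3, 0, 0, 0], [0, 0, -3, 0, 0, 0], [0, 0, -2, 0, 0, 0], [0, 0, -1.5, 0, 0, 0], [0, 0, -1, 0, 0, 0], [0, 0, 0, 0, 0, 0], [0, 0, 0, 0, 0, 0], [0, 0, 0, 0, 0, 0]],
  ],
)

```text
t: 2.73
tool_pos: [0.4472, -0.0857, 0.055]
orientation: [2.234, 2.206, 0.002]
force: [0.0, 0.2, 0.2]
opening: 0.0466
gripper_force: 0.0
```

Emit:
arm_command(
  deltas=[
    [[0, 0, 0, 0, 0, 0], [0, 0, 0, 0, 0, 0], [0, 0, 0, 0, 0, 0], [0, 0, 0, 0, 0, 0], [0, 0, 0, 0, 0, 0], [0, 0, 0, 0, 0, 0]],
  ],
  gripper=-1,
  squeeze=40,
)

```text
t: 3.23
tool_pos: [0.4462, -0.086, 0.0537]
orientation: [2.237, 2.206, 0.0]
force: [-1.7, -0.1, -0.4]
opening: 0.0119
gripper_force: 40.0
```

Emit:
arm_command(
  deltas=[
    [[0, 0, 1, 0, 0, 0], [0, 0, 2, 0, 0, 0], [0, 0, 3, 0, 0, 0], [1, -0.5, 1, 0, 0, 0], [2.4, -1.3, 0, 0, 0, -0.8], [2.6, -1.4, 0, 0, 0, -1], [2.6, -1.4, 0, 0, 0, -1], [2.6, -1.4, 0, 0, 0, -1], [2.2, -1.2, 0, 0, 0, 0], [1, -0.5, 0, 0, 0, 0], [0, 0, 0, 0, 0, 0], [0, 0, 0, 0, 0, 0]],
  ],
)

```text
t: 4.23
tool_pos: [0.5898, -0.1629, 0.1234]
orientation: [-2.308, -2.13, 0.001]
force: [-0.3, 0.4, -1.8]
opening: 0.0119
gripper_force: 40.0
```

```bash
python3 - <<'E'
from h import *
from plant import monitor
s=monitor.read_state(); M=eyes.camera_model("wrist")
R=cv2.Rodrigues(np.array(s["orientation"]))[0]
print(s["t"],s["tool_pos"],s["force"],s["opening"],np.degrees(np.arctan2(R[1,1],R[0,1])),R[:,2])
im=eyes.read_camera("wrist"); cv2.imwrite("pics/w2.png",cv2.resize(im[120:420,140:440],None,fx=2,fy=2,interpolation=cv2.INTER_CUBIC))
np.save("w2.npy",M,allow_pickle=True)
o=np.array([.5952,-.0977]);a=1.4903
d=np.array(s["tool_pos"][:2])-o; print("lane",np.cos(a)*d[0]+np.sin(a)*d[1],-np.sin(a)*d[0]+np.cos(a)*d[1])
E
```

```text
4.2333 [ 0.58983826 -0.16291079  0.12337374] [-0.25846014  0.43946354 -1.80338964] 0.011913534612345894 -4.596542210395078 [-1.29128422e-03  5.43482653e-04 -9.99999019e-01]
lane -0.06543076277982483 0.00010081189549128022
```

View pics/w2.png

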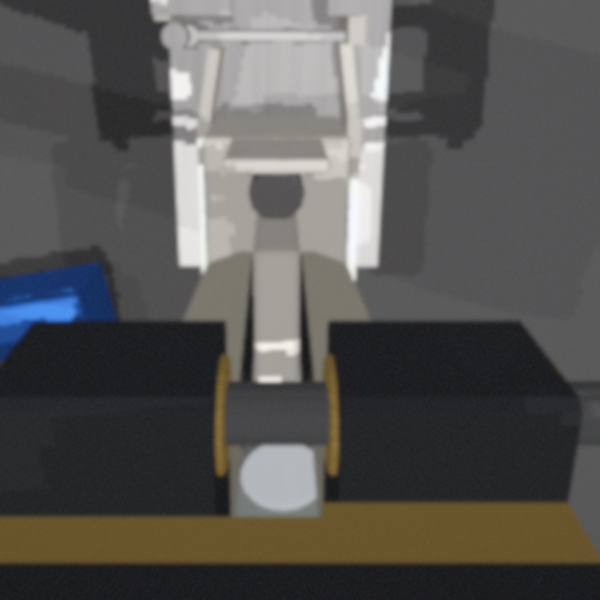

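The carrier is centred between the mouth walls: its rib is at u≈277, and the walls' midpoint is ≈278. It is aligned with the lane, so I lower it.

Emit:
arm_command(
  deltas=[
    [[0, 0, -1.5, 0, 0, 0], [0, 0, -2, 0, 0, 0], [0, 0, -1.2, 0, 0, 0], [0, 0, -0.6, 0, 0, 0], [0, 0, -0.4, 0, 0, 0], [0, 0, -0.2, 0, 0, 0], [0, 0, -0.1, 0, 0, 0], [0, 0, 0, 0, 0, 0], [0, 0, 0, 0, 0, 0], [0, 0, 0, 0, 0, 0]],
  ],
)

```text
t: 5.12
tool_pos: [0.5907, -0.1632, 0.0644]
orientation: [2.308, 2.13, 0.001]
force: [-0.9, -0.3, -2.4]
opening: 0.0118
gripper_force: 40.0
```

Emit:
arm_command(
  deltas=[
    [[0, 0, -0.05, 0, 0, 0], [0, 0, -0.05, 0, 0, 0], [0, 0, -0.05, 0, 0, 0], [0, 0, 0, 0, 0, 0], [0, 0, 0, 0, 0, 0]],
  ],
)

```text
t: 5.53
tool_pos: [0.5901, -0.1629, 0.0621]
orientation: [-2.308, -2.131, 0.0]
force: [1.5, 0.9, -2.1]
opening: 0.0116
gripper_force: 40.0
```

Emit:
arm_command(
  deltas=[
    [[0, 0, -0.05, 0, 0, 0], [0, 0, -0.05, 0, 0, 0], [0, 0, 0, 0, 0, 0], [0, 0, 0, 0, 0, 0]],
  ],
)

```text
t: 5.87
tool_pos: [0.5903, -0.163, 0.0617]
orientation: [2.308, 2.131, 0.0]
force: [-2.7, 1.7, 4.5]
opening: 0.0117
gripper_force: 40.0
```

```bash
python3 -c "
from plant import monitor
s=monitor.read_state(); print(s['tool_pos'],s['force'],s['wrist_torque'])"
```

```text
[ 0.59032606 -0.16296612  0.06170703] [-2.70605591  1.65344698  4.51881294] [ 0.11993966  0.67862153 -0.00522555]
```

Emit:
arm_command(
  deltas=[
    [[0.02, 0.3, 0.05, 0, 0, 0], [0.04, 0.5, 0, 0, 0, 0], [0.06, 0.7, 0, 0, 0, 0], [0.06, 0.7, 0, 0, 0, 0], [0.04, 0.5, 0, 0, 0, 0], [0.02, 0.3, 0, 0, 0, 0], [0, 0, 0, 0, 0, 0], [0, 0, 0, 0, 0, 0]],
  ],
)

```text
t: 6.53
tool_pos: [0.5928, -0.1324, 0.0617]
orientation: [-2.308, -2.132, -0.001]
force: [1.4, -0.7, 1.1]
opening: 0.0119
gripper_force: 40.0
```

Emit:
arm_command(
  deltas=[
    [[0.04, 0.5, 0, 0, 0, 0], [0.04, 0.5, 0, 0, 0, 0], [0.04, 0.5, 0, 0, 0, 0], [0.04, 0.5, 0, 0, 0, 0], [0.02, 0.3, 0, 0, 0, 0], [0, 0, 0, 0, 0, 0]],
  ],
)

```text
t: 7.03
tool_pos: [0.5946, -0.1088, 0.0617]
orientation: [-2.307, -2.131, -0.001]
force: [2.3, 0.7, 2.0]
opening: 0.0115
gripper_force: 40.0
```

Emit:
arm_command(
  deltas=[
    [[0.04, 0.5, 0, 0, 0, 0], [0.06, 0.8, 0, 0, 0, 0], [0.08, 1, 0, 0, 0, 0], [0.08, 1, 0, 0, 0, 0], [0.06, 0.8, 0, 0, 0, 0], [0.04, 0.5, 0, 0, 0, 0], [0, 0, 0, 0, 0, 0]],
  ],
)

```text
t: 7.62
tool_pos: [0.5981, -0.0619, 0.0618]
orientation: [-2.306, -2.132, -0.001]
force: [1.4, 3.0, 3.1]
opening: 0.0117
gripper_force: 40.0
```

```bash
python3 - <<'E'
from h import *
from plant import monitor
print(monitor.read_state()["force"])
im=eyes.read_camera("scene"); cv2.imwrite("pics/s2.png",cv2.resize(im[150:330,180:440],None,fx=3,fy=3,interpolation=cv2.INTER_CUBIC))
F=[]
for i in range(6):
    eyes.read_camera("top"); F.append(monitor.read_state()["force"])
print(np.round(F,1).tolist(),np.mean(F,0))
E
```

```text
[1.43837511 3.02656146 3.0716063 ]
[[2.0, 2.4, 3.9], [1.5, 2.8, 3.0], [0.4, 2.9, 3.9], [1.4, 2.4, 3.3], [0.4, 2.6, 3.5], [1.7, 2.7, 3.1]] [1.22005017 2.62725344 3.44622078]
```

View pics/s2.png

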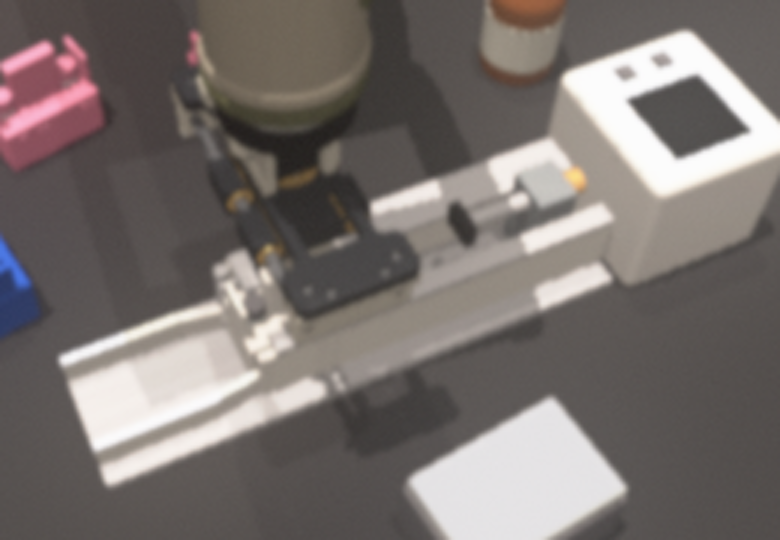

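The carrier is inside the channel and the fingers are above the lips. The pad, at about (462,222) in the crop, is still clear ahead, so I keep sliding.

Emit:
arm_command(
  deltas=[
    [[0.04, 0.5, 0.03, 0, 0, 0], [0.06, 0.8, 0, 0, 0, 0], [0.08, 1, 0, 0, 0, 0], [0.08, 1, 0, 0, 0, 0], [0.06, 0.8, 0, 0, 0, 0], [0.05, 0.6, 0, 0, 0, 0], [0.04, 0.5, 0, 0, 0, 0], [0.02, 0.3, 0, 0, 0, 0], [0, 0, 0, 0, 0, 0], [0, 0, 0, 0, 0, 0], [0, 0, 0, 0, 0, 0]],
  ],
)

```text
t: 8.88
tool_pos: [0.6021, -0.0087, 0.0617]
orientation: [-2.308, -2.13, -0.0]
force: [1.1, 0.7, 0.4]
opening: 0.0117
gripper_force: 40.0
```

```bash
cat > f.py <<'E'
from h import *
from plant import monitor
import sys
F=[];P=[]
for i in range(int(sys.argv[1])):
    eyes.read_camera("top"); s=monitor.read_state(); F.append(s["force"]);P.append(s["tool_pos"])
o=np.array([.5952,-.0977]);a=1.4903;C,S=np.cos(a),np.sin(a)
f=np.mean(F,0); d=np.mean(P,0)[:2]-o
print(s["t"],"feed/lat/z force",np.round([C*f[0]+S*f[1],-S*f[0]+C*f[1],f[2]],2),"sd",np.round(np.std(F,0),2),"lane pos",np.round([C*d[0]+S*d[1],-S*d[0]+C*d[1]],4),np.mean(P,0),s["opening"])
E
python3 f.py 5
```

```text
9.1333 feed/lat/z force [ 0.87 -0.83 -0.53] sd [0.5  0.23 0.4 ] lane pos [0.089  0.0002] [ 0.60211503 -0.00901068  0.06175299] 0.011707476424140769
```

Emit:
arm_command(
  deltas=[
    [[0.03, 0.3, 0, 0, 0, 0], [0.03, 0.4, 0, 0, 0, 0], [0.03, 0.4, 0, 0, 0, 0], [0.03, 0.3, 0, 0, 0, 0], [0.01, 0.1, 0, 0, 0, 0], [0.01, 0.1, 0, 0, 0, 0]],
  ],
)

```text
t: 9.63
tool_pos: [0.6033, 0.0075, 0.0617]
orientation: [-2.308, -2.131, 0.001]
force: [-0.1, 0.2, -1.4]
opening: 0.0118
gripper_force: 40.0
```

Emit:
arm_command(
  deltas=[
    [[0.01, 0.1, 0, 0, 0, 0], [0.01, 0.1, 0, 0, 0, 0]],
  ],
)

```text
t: 9.8
tool_pos: [0.6036, 0.0092, 0.0617]
orientation: [-2.308, -2.131, 0.001]
force: [0.6, 0.2, -2.5]
opening: 0.0118
gripper_force: 40.0
```

Emit:
arm_command(
  deltas=[
    [[0.01, 0.1, 0, 0, 0, 0], [0.01, 0.1, 0, 0, 0, 0]],
  ],
)

```text
t: 9.97
tool_pos: [0.604, 0.0112, 0.0618]
orientation: [-2.308, -2.131, 0.0]
force: [0.3, -0.5, -2.0]
opening: 0.012
gripper_force: 40.0
```

```bash
python3 f.py 4
```

```text
10.1667 feed/lat/z force [-0.1  -0.09 -2.  ] sd [0.61 0.87 0.31] lane pos [ 0.1092 -0.    ] [0.60401632 0.01116573 0.06188634] 0.011665990200957642
```

Emit:
arm_command(
  deltas=[
    [[0.01, 0.1, 0, 0, 0, 0], [0, 0.1, 0, 0, 0, 0]],
  ],
)

```text
t: 10.33
tool_pos: [0.6042, 0.013, 0.062]
orientation: [-2.309, -2.131, -0.0]
force: [0.4, -0.5, -2.1]
opening: 0.0117
gripper_force: 40.0
```

Emit:
arm_command(
  deltas=[
    [[0.01, 0.05, 0, 0, 0, 0], [0, 0.05, 0, 0, 0, 0]],
  ],
)

```text
t: 10.5
tool_pos: [0.6043, 0.0142, 0.062]
orientation: [2.308, 2.131, 0.0]
force: [0.5, -1.2, -1.9]
opening: 0.0119
gripper_force: 40.0
```

```bash
python3 f.py 2
```

```text
10.6 feed/lat/z force [ 0.49  0.01 -2.01] sd [0.35 0.11 0.34] lane pos [ 0.1122 -0.    ] [0.60424374 0.01417574 0.06192864] 0.012057746056870296
```

Emit:
arm_command(
  deltas=[
    [[0.01, 0.05, 0, 0, 0, 0], [0, 0.05, 0, 0, 0, 0], [0, 0, 0, 0, 0, 0]],
  ],
)

```text
t: 10.85
tool_pos: [0.6043, 0.0151, 0.0619]
orientation: [-2.308, -2.131, 0.0]
force: [-0.4, -0.1, -2.6]
opening: 0.012
gripper_force: 40.0
```

Emit:
arm_command(
  deltas=[
    [[0, 0.05, 0, 0, 0, 0], [0, 0.05, 0, 0, 0, 0], [0, 0, 0, 0, 0, 0]],
  ],
)

```text
t: 11.1
tool_pos: [0.6043, 0.0162, 0.0619]
orientation: [-2.308, -2.131, -0.0]
force: [0.2, -0.1, -1.9]
opening: 0.012
gripper_force: 40.0
```

```bash
python3 f.py 2
```

```text
11.2 feed/lat/z force [ 0.2  -0.07 -1.96] sd [0.14 0.56 0.22] lane pos [0.1142 0.    ] [0.60434019 0.01609787 0.06192726] 0.011709827252754887
```

Emit:
arm_command(
  deltas=[
    [[0, 0.05, 0, 0, 0, 0], [0.01, 0.05, 0, 0, 0, 0], [0, 0, 0, 0, 0, 0]],
  ],
)

```text
t: 11.45
tool_pos: [0.6044, 0.0168, 0.062]
orientation: [2.308, 2.131, -0.001]
force: [-0.4, -1.9, -2.0]
opening: 0.0117
gripper_force: 40.0
```

Emit:
arm_command(
  deltas=[
    [[0, 0.05, 0, 0, 0, 0], [0, 0.05, 0, 0, 0, 0], [0, 0, 0, 0, 0, 0]],
  ],
)

```text
t: 11.7
tool_pos: [0.6044, 0.0174, 0.062]
orientation: [2.308, 2.13, -0.001]
force: [-1.5, -5.4, -0.8]
opening: 0.0117
gripper_force: 40.0
```

```bash
python3 f.py 2
```

```text
11.8 feed/lat/z force [-4.23  0.38 -0.74] sd [0.15 0.22 0.24] lane pos [0.1155 0.    ] [0.60444197 0.0173964  0.06201391] 0.011449656267648652
```

Emit:
arm_command(
  deltas=[
    [[0.01, 0.05, 0, 0, 0, 0], [0, 0.05, 0, 0, 0, 0], [0, 0, 0, 0, 0, 0]],
  ],
)

```text
t: 12.05
tool_pos: [0.6045, 0.0179, 0.0621]
orientation: [2.308, 2.13, -0.002]
force: [-2.3, -7.2, -0.7]
opening: 0.0116
gripper_force: 40.0
```

```bash
python3 f.py 2
```

```text
12.15 feed/lat/z force [-6.74  1.11 -1.51] sd [0.15 0.45 0.31] lane pos [0.1159 0.    ] [0.60449208 0.01783905 0.06205678] 0.011818638032503161
```

Emit:
arm_command(
  deltas=[
    [[0, 0.05, 0, 0, 0, 0], [0, 0.05, 0, 0, 0, 0], [0, 0, 0, 0, 0, 0]],
  ],
)

```text
t: 12.4
tool_pos: [0.6045, 0.0183, 0.0621]
orientation: [2.308, 2.129, -0.003]
force: [-1.0, -9.4, 0.2]
opening: 0.0118
gripper_force: 40.0
```

```bash
python3 f.py 3
```

```text
12.55 feed/lat/z force [-9.93  1.32  0.1 ] sd [0.3  0.08 0.3 ] lane pos [0.1163 0.    ] [0.60450627 0.01827265 0.06212864] 0.012170433128884108
```

Emit:
arm_command(
  deltas=[
    [[0, 0.03, 0, 0, 0, 0], [0, 0, 0, 0, 0, 0], [0, 0, 0, 0, 0, 0], [0, 0, 0, 0, 0, 0], [0, 0, 0, 0, 0, 0], [0, 0, 0, 0, 0, 0], [0, 0, 0, 0, 0, 0], [0, 0, 0, 0, 0, 0], [0, 0, 0, 0, 0, 0], [0, 0, 0, 0, 0, 0], [0, 0, 0, 0, 0, 0], [0, 0, 0, 0, 0, 0]],
  ],
)

```text
t: 13.55
tool_pos: [0.6046, 0.0184, 0.0622]
orientation: [2.308, 2.129, -0.003]
force: [-2.1, -10.2, 0.8]
opening: 0.0115
gripper_force: 40.0
```

```bash
python3 f.py 4
```

```text
13.75 feed/lat/z force [-10.04   1.29   0.25] sd [0.16 0.68 0.2 ] lane pos [0.1165 0.    ] [0.60452105 0.01840786 0.06214626] 0.012062887993171185
```

Emit:
arm_command(
  deltas=[
    [[0, 0, 0, 0, 0, 0], [0, 0, 0, 0, 0, 0], [0, 0, 0, 0, 0, 0], [0, 0, 0, 0, 0, 0], [0, 0, 0, 0, 0, 0], [0, 0, 0, 0, 0, 0], [0, 0, 0, 0, 0, 0], [0, 0, 0, 0, 0, 0]],
  ],
)

```text
t: 14.42
tool_pos: [0.6045, 0.0184, 0.0622]
orientation: [2.308, 2.129, -0.003]
force: [-2.0, -10.6, 1.0]
opening: 0.0117
gripper_force: 40.0
```

Emit:
arm_command(
  deltas=[
    [[0, 0.04, 0, 0, 0, 0], [0, 0, 0, 0, 0, 0], [0, 0, 0, 0, 0, 0], [0, 0, 0, 0, 0, 0], [0, 0, 0, 0, 0, 0], [0, 0, 0, 0, 0, 0], [0, 0, 0, 0, 0, 0], [0, 0, 0, 0, 0, 0], [0, 0, 0, 0, 0, 0], [0, 0, 0, 0, 0, 0], [0, 0, 0, 0, 0, 0], [0, 0, 0, 0, 0, 0]],
  ],
)

```text
t: 15.42
tool_pos: [0.6045, 0.0186, 0.0621]
orientation: [2.308, 2.129, -0.003]
force: [-1.0, -10.5, 0.8]
opening: 0.0117
gripper_force: 40.0
```

```bash
python3 f.py 6
```

```text
15.7167 feed/lat/z force [-11.03   1.36   0.19] sd [0.18 0.42 0.43] lane pos [1.166e-01 1.000e-04] [0.60452376 0.01857285 0.0621566 ] 0.011805811735191737
```

Emit:
arm_command(
  deltas=[
    [[0, -0.05, -0.02, 0, 0, 0], [-0.01, -0.05, -0.01, 0, 0, 0], [0, -0.05, 0, 0, 0, 0], [0, -0.04, 0, 0, 0, 0], [0, 0, 0, 0, 0, 0]],
  ],
)

```text
t: 16.13
tool_pos: [0.6045, 0.0177, 0.062]
orientation: [2.308, 2.129, -0.001]
force: [-1.7, -7.7, 0.9]
opening: 0.0121
gripper_force: 40.0
```

```bash
python3 f.py 3
```

```text
16.2833 feed/lat/z force [-6.88  0.8  -0.  ] sd [0.64 0.36 0.27] lane pos [ 0.1158 -0.    ] [0.60452568 0.01773208 0.06194229] 0.011565278803146428
```

Emit:
arm_command(
  deltas=[
    [[0, -0.05, -0.01, 0, 0, 0], [-0.01, -0.05, -0.01, 0, 0, 0], [0, -0.02, 0, 0, 0, 0], [0, 0, 0, 0, 0, 0]],
  ],
)

```text
t: 16.62
tool_pos: [0.6046, 0.0172, 0.0618]
orientation: [2.308, 2.13, 0.0]
force: [-2.3, -4.8, 0.4]
opening: 0.0119
gripper_force: 40.0
```

```bash
python3 f.py 3
```

```text
16.7667 feed/lat/z force [-5.41  0.71  1.26] sd [0.56 0.18 0.12] lane pos [ 1.154e-01 -1.000e-04] [0.60457764 0.01729178 0.06174975] 0.011696238313552597
```

Emit:
arm_command(
  deltas=[
    [[0, -0.05, 0, 0, 0, 0], [0, -0.02, 0, 0, 0, 0], [0, 0, 0, 0, 0, 0]],
  ],
)

```text
t: 17.02
tool_pos: [0.6045, 0.0171, 0.0617]
orientation: [2.308, 2.131, 0.001]
force: [-0.8, -2.8, 2.6]
opening: 0.0118
gripper_force: 40.0
```

Emit:
arm_command(
  deltas=[
    [[0, 0, 0, 0, 0, 0], [0, 0, 0, 0, 0, 0], [0, 0, 0, 0, 0, 0], [0, 0, 0, 0, 0, 0], [0, 0, 0, 0, 0, 0]],
  ],
  gripper=-0.3,
)

```text
t: 17.43
tool_pos: [0.6043, 0.0172, 0.0613]
orientation: [-2.308, -2.131, -0.0]
force: [0.0, 0.1, -0.3]
opening: 0.0324
gripper_force: 0.0
```

Emit:
arm_command(
  deltas=[
    [[0, 0, 0.5, 0, 0, 0], [0, 0, 1, 0, 0, 0], [0, 0, 2, 0, 0, 0], [0, 0, 3, 0, 0, 0], [0, 0, 3, 0, 0, 0], [0, -1, 3, 0, 0, 0], [0, -2, 2, 0, 0, 0], [0, -3, 0, 0, 0, 0], [0, -3, 0, 0, 0, 0], [0, -3, 0, 0, 0, 0], [0, 0, 0, 0, 0, 0], [0, 0, 0, 0, 0, 0]],
  ],
)

```text
t: 18.43
tool_pos: [0.6044, -0.1046, 0.2075]
orientation: [2.311, 2.127, 0.001]
force: [-0.5, -0.0, 0.1]
opening: 0.0326
gripper_force: 0.0
```

```bash
python3 f.py 1; python3 - <<'E'
from h import *
M=eyes.camera_model("wrist"); im=eyes.read_camera("wrist"); np.save("w3.npy",M,allow_pickle=True); cv2.imwrite("pics/w3.png",cv2.resize(im,None,fx=1.4,fy=1.4))
E
```

```text
18.4833 feed/lat/z force [ 1.   -0.69  0.09] sd [0. 0. 0.] lane pos [-0.0048 -0.0097] [ 0.60443927 -0.10327825  0.20723759] 0.03216872375600652
```

View pics/w3.png

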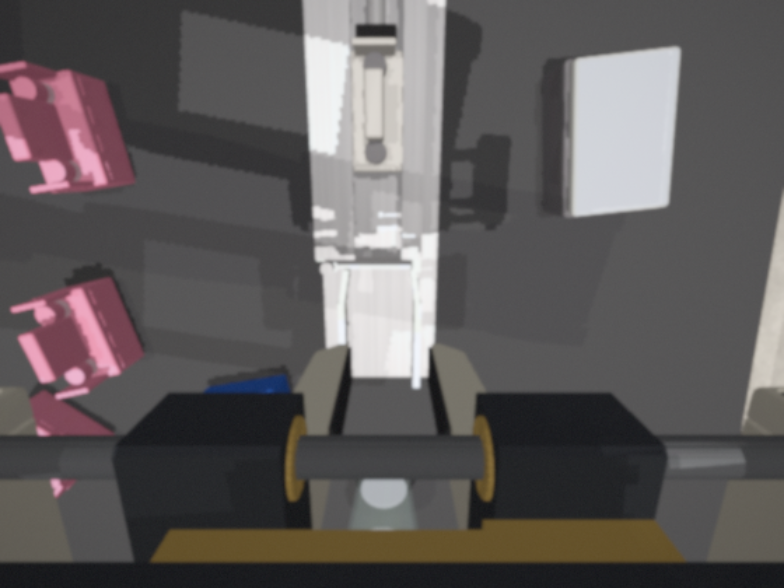

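The carrier sits upright with its tab (376,42) against the black pad (376,30). The flap is straight across the lane at v≈265, so it is shut, and the gripper is clear of everything.

```bash
python3 -c "
from plant import ticket
print(ticket.close_job())"
```

```text
the job is handed in; nothing more can be done
None
```

The carrier is in the reader, upright against the rubber pad with the flap shut behind it. I pressed it home at about 10–11 N (wrist reading) for over 3 s, let go, moved the arm clear and handed the job in at about 18.5 s.

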